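# Snap a data logger into its charging cradle

### The job

Put the steel cylindrical temperature logger on its charging cradle: pick it up, hold it along the cradle with its thin stud facing the spring contact but clear of it, and press it down firmly until both spring clips have snapped round it. Then slide it gently along in the clips until the stud has just pushed the spring contact in by about 1 mm, no harder, and let go so that it stays there. Do not crush the cradle and leave the other things on the bench where they are.

Things in the scene. Friction and masses are not known exactly. Their poses are not given: they have to be found in the camera images.
- logger: Loose plain steel cylinder, 20 mm in diameter, 0.16 kg, lying on the bench. Origin at the middle of its axis; its y runs along the axis. The 20 mm cylinder spans y = -72 to +72 mm. At -y a dark hexagonal cap (20 mm across flats, to y = -87 mm) keeps it from rolling; at +y a black collar (14 mm wide, to y = +78 mm) and a thin steel stud 9 mm wide. Grasp it across the middle.
- logger_stud (a point): End face of the logger's thin stud, on its axis, 88 mm from the logger's origin along +y.
- cradle: Grey plastic charging cradle, fixed to the bench: base plate 64 mm (x) by 204 mm (y = -75 to +129 mm), 10 mm thick. Origin on the bench under the middle between the two clips; y runs along the seat towards the contact post, z is up. Between the clips there are 80 mm of free room along y for the fingers, 25 mm deep under a seated logger.
- clip_rear (a point): Middle of the C-shaped steel spring clip at y = -46 mm of the cradle, on the seat axis, 45 mm above the bench. Open upwards, 12 mm wide along y: two hinged spring jaws over a V saddle, lips about 14 mm apart when empty, flared mouth with its edges 60 mm above the bench. Pressing with more than about 30 N damages the cradle.
- clip_front (a point): Middle of the like clip at y = +46 mm. A logger pressed down level from above meets the flares with its axis about 12 to 13 mm above the seat, needs 6 to 15 N in all (both clips) to pass the lips, and snaps home onto the saddles from about 3 mm above the seat.
- cradle_seat (a point): Midway between the clips, 45 mm above the bench; axes as the cradle's. The axis of a fully seated logger passes through it along y. A logger with its origin at y = -22 to -13 mm from here is held by both clips and still clear of the spring contact. In the clips it may slide to y = +17 mm; sliding there takes about 3 to 10 N, varying.
- contact_post: Grey post 28 x 16 x 54 mm at the cradle's +y end, fixed to it; origin at the middle of its foot, at y = 118 mm of the cradle, 10 mm above the bench. On the seat axis it carries a screwed steel barrel with a brass spring plunger (9 mm wide) pointing to -y. More than 10 N on the plunger damages it. After release the clips' friction keeps it pressed.
- post_bore (a point): Middle of the post at the height of the seat axis (45 mm above the bench). The barrel is set anew each time: the plunger's face stands anywhere from 18 to 40 mm before this point (78 to 100 mm along y from the seat point); this is not measured and must be felt or seen. The plunger has 5 mm of travel, needs 1.6 N to start and 4 N more for each mm.
- timer: White twist timer, 68 mm wide, 47 mm high, a bystander.
- vial: Small plastic bottle with white cap, 36 mm wide, 75 mm high, a bystander.
- stopper: Black rubber stopper, 31 mm wide, 26 mm high, a bystander.
- cap: Blue screw cap, 53 mm wide, 26 mm high, a bystander.
Not all that is in view belongs to the job. Leave any green look-alike of the cradle alone.

How it is judged:
On the way, in this order (a step that is already met when the one before it is completed fails the run):
1. the logger is picked up (height (world z) of logger above 0.06 m), for 0.1 s.
2. the logger is snapped down into both clips, stud towards the contact but not yet pressing it (x of logger in the frame of cradle_seat between -0.002 and 0.002 m and z of logger in the frame of cradle_seat between -0.002 and 0.002 m and angle between the y axis of logger and the y axis of cradle, either way round below 0.04 rad and y of logger_stud in the frame of cradle_seat above 0.05 m and contact force between logger and contact_post below 0.3 N), for 0.2 s.
3. the logger is slid along so that the stud presses the spring contact (x of logger in the frame of cradle_seat between -0.002 and 0.002 m and z of logger in the frame of cradle_seat between -0.002 and 0.002 m and angle between the y axis of logger and the y axis of cradle, either way round below 0.04 rad and y of logger_stud in the frame of cradle_seat above 0.05 m and contact force between logger and contact_post above 1 N), for 0.2 s.
At the end, for the whole second after the job is handed in: The logger is at rest in both clips (axis within 2 mm sideways and in height of the seat and within 0.04 rad of its direction), stud towards the contact post, and its stud still presses the spring contact with more than 1 N after release (all of step 3 and linear speed of logger below 0.01 m/s); the robot touches nothing.
It fails at once if the logger is forced against the cradle (contact forces of jaws and saddles together over 45 N, about 30 N of pressing) (contact force between logger and cradle above 45 N).
It fails at once if the spring contact is pressed with more than 10 N (contact force between logger and contact_post above 10 N).
It fails at once if a bystander is moved by more than 20 mm (distance of any of timer, vial, stopper, cap from where it was at the start of the episode above 0.02 m).
It also fails if it takes over 54 s, if anything falls off the work surface, if the arm or the gripper's body presses on something with over 40 N, if the wrist force passes 120 N, or if a joint passes its speed limit or range.

### The arm

A 6-joint arm with a two-finger parallel gripper is mounted at the origin on a cart in front of the work surface, level with it; the furniture and walls round the work are solid. World frame = base frame: x ahead of the robot, y to its left, z up, the work surface at z = 0. Lengths are in m, angles in rad, forces in N, time in s.
With the tool pointing down it reaches from about 0.3 to 0.775 m from the base axis. Payload 14.6 kg.
Tool frame: the origin (TCP) lies on the mounting face of the last link; the fingertips stand 173 mm ahead of it and the grasp point (between the pads) lies 155 mm ahead of it; x points along the fingers, z is the direction in which the jaws open and shut, and the axes are right-handed (so a half turn about x gives the same grasp; the last joint's range is limited). The gripper opens to 85 mm and grips with 20 to 120 N. Pads are 22 mm wide; open, the fingers measure 114 mm over their backs; the gripper's body (76 mm by 85 mm) begins 54 mm behind the grasp point. The pads swing forward as they close: fully open they stand 13 mm farther back than shut.
Start: joints at [-1.335, 0.3, 1.521, -0, 1.321, -0.067], TCP at [0.164, -0.525, 0.405] pointing down, gripper open.
Joint ranges: [-3.03, 3.03], [-0.79, 2.21], [0.23, 2.52], [-1.04, 4.18], [0, 3.07], [-2.55, 2.55]. Speed limits (rad/s): [2.22, 2.22, 2.57, 3.14, 3.14, 3.14].

### API

Orientations are given as [roll, pitch, yaw] about the fixed x, y, z axes, in that order (R = Rz(yaw) Ry(pitch) Rx(roll)).
In Python, from plant import ctrl, cams, workorder gives the robot as it stands. The module is installed in compiled form; this text tells all that it offers.
- The arm moves only by the tool send_rows, never from a script. Its argument "commands" is one flat list of numbers, 4 for each row, row after row: the shift along the tool's x, y, z in cm, then the turn about the tool's x in degrees. In form: [x, y, z, roll, x, y, z, roll, ...]. A call has 1 to 12 rows; each row shifts and turns the commanded pose from where the row before left it, along the tool's axes as they then stand; what a row does not reach is not made up. A row lasts 1/10 s, in which the tool goes at most 50 mm and 8.59 degrees, less where a joint would pass 70% of its speed; a pose out of reach is approached as far as the arm can. A call with a gripper value outside its range is refused whole. "grip" is the gripper command: -1 is shut, 1 is fully open, values between are in proportion, set as the call begins (left out, the last holds). The fingers move at their own pace and stop on an object; "newtons" is the grip in N (left out, the last holds). Time passes only in rows, so rows that do not move let the fingers close. It gives the time, the measured TCP pose, the force and the opening at its end, in the units of the state.
- ctrl.get_state(): the state, without advancing time (a new reading comes with each control period).
- cams.get_image(name): name is "side" or "top" or "wrist"; returns a dict with "color" (400x640x3 uint8, red, green, blue), "fx", "fy", "cx", "cy" (pixels), "extrinsics" (4x4, takes a point from camera to world coordinates). Camera axes: x right, y down, z forward; pixel columns grow to the right and rows downward; lengths in m; the calibration is good to about 2 mm. A picture is of the moment at which its call begins. There is no depth.
- workorder.hand_in(): hands the job in, once; it reports no verdict.
The state is a dict: "t": time; "joint_pos": joint angles; "joint_velocities": joint speeds; "joint_efforts": joint torques, N m; "tool_pos": TCP position; "tool_rot": TCP orientation; "ft_force": force on the tool from outside, world axes, zero at the start; "torque": the same for the moment, N m; "opening": opening from 0.0 (shut) to 1.0 (fully open).
Only numpy, scipy, OpenCV 4.12 (cv2) and the standard library are available. Lean on these libraries where they do the work, as an engineer would, in place of code of your own. Each camera call takes 0.05 s, during which the arm holds its last target.

## Working session

There is one attempt and no reset: what is moved stays moved. The work goes in short steps, Python scripts to look and compute and a tool call to move; the robot and the scene stay as the last step left them, time stands still between calls to the robot, and variables do not carry over. Pictures are saved under pics/ and viewed, and the job is handed in when it is done.

Besides the shell and the picture viewer there is one more tool, called after "Call:" as name(argument=value, ...), one argument or row to a line, values as JSON. send_rows: Moves the arm, as the interface text tells. Its arguments: {"type":"object","properties":{"commands":{"type":"array"},"grip":{"type":"number"},"newtons":{"type":"number"}},"required":["commands"]}

```bash
mkdir -p pics; python3 - <<'E'
from plant import ctrl,cams
import cv2
s=ctrl.get_state();print(s)
for n in("side","top","wrist"):
    d=cams.get_image(n);cv2.imwrite(f"pics/{n}0.png",d["color"][:,:,::-1]);print(n,d["fx"],d["cx"],d["cy"],d["extrinsics"].round(4).tolist())
E
```

```text
{'t': 0.0, 'joint_pos': array([-1.33456965e+00,  3.00501016e-01,  1.52160548e+00, -6.27128023e-06,
        1.32068246e+00, -6.65864796e-02]), 'joint_velocities': array([ 9.22695617e-04, -5.61852938e-04,  2.90656913e-03,  1.69863520e-03,
       -2.75120512e-05, -3.87884881e-04]), 'joint_efforts': array([ 9.01802960e-04, -5.43503308e+01, -3.61800134e+01, -1.31797430e-05,
        3.99460027e-03, -1.63366263e-05]), 'tool_pos': array([ 0.16401012, -0.52494395,  0.40409446]), 'tool_rot': array([3.08008368, 1.56960001, 1.81210206]), 'ft_force': array([ 0.10143499, -0.26865355, -0.5749337 ]), 'torque': array([-0.01340445,  0.01822519, -0.03124333]), 'opening': 0.997777173290286}
side 510.93621820127754 318.41692616474774 198.6691399315261 [[0.9853, -0.0986, 0.1397, 0.3228], [-0.1707, -0.5183, 0.838, -1.3951], [-0.0102, -0.8495, -0.5275, 0.9898], [0.0, 0.0, 0.0, 1.0]]
top 502.15730030807765 322.2612591227672 199.48226784013178 [[-0.2303, -0.9122, 0.3388, -0.113], [-0.9731, 0.2191, -0.0715, 0.2352], [-0.009, -0.3462, -0.9381, 1.9686], [0.0, 0.0, 0.0, 1.0]]
wrist 290.55103679569487 323.72228287300914 204.11285036797082 [[0.2988, -0.9115, -0.2825, 0.2362], [-0.9543, -0.2863, -0.0859, -0.5034], [-0.0026, 0.2952, -0.9554, 0.3722], [0.0, 0.0, 0.0, 1.0]]
```

View pics/side0.png

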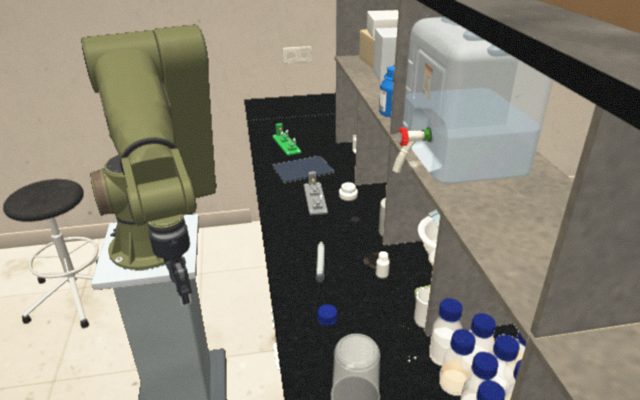

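View pics/top0.png

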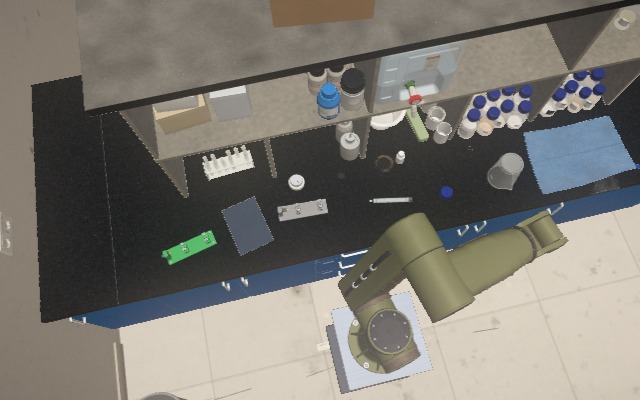

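View pics/wrist0.png

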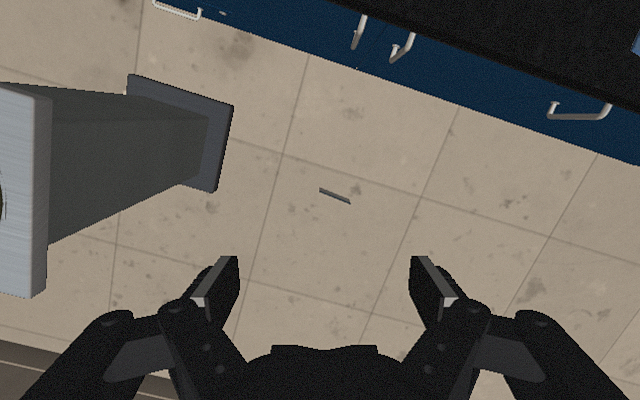

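```bash
cat > h.py <<'E'
import numpy as np,cv2
from plant import ctrl,cams
from scipy.spatial.transform import Rotation as R
def ray(d,u,v,z):
    E=d["extrinsics"];r=E[:3,:3]@np.array([(u-d["cx"])/d["fx"],(v-d["cy"])/d["fy"],1]);o=E[:3,3]
    return o+r*(z-o[2])/r[2]
def proj(d,p):
    E=d["extrinsics"];q=E[:3,:3].T@(np.array(p)-E[:3,3]);return np.array([d["fx"]*q[0]/q[2]+d["cx"],d["fy"]*q[1]/q[2]+d["cy"]])
def crop(d,x,y,w,h,k,name):
    c=d["color"][y:y+h,x:x+w,::-1];cv2.imwrite(name,cv2.resize(c,None,fx=k,fy=k,interpolation=cv2.INTER_CUBIC))
E
python3 - <<'E'
from h import *
t=cams.get_image("top");s=cams.get_image("side")
crop(t,260,160,160,80,5,"pics/tc.png");crop(s,280,150,120,180,3.3,"pics/sc.png")
for uv in((370,200.5),(411,200.5)):print(ray(t,*uv,.01))
for uv in((278,213),(327,208)):print(ray(t,*uv,.01))
for uv in((321,240),(320.5,281)):print('s',ray(s,*uv,.01))
for uv in((313,186),(317,212)):print('s',ray(s,*uv,.01))
E
```

```text
[ 0.54376211 -0.10575066  0.01      ]
[ 0.50407964 -0.27094695  0.01      ]
[0.57926141 0.27688615 0.01      ]
[0.55335737 0.07548978 0.01      ]
s [ 0.54738253 -0.08853013  0.01      ]
s [ 0.51125373 -0.28364185  0.01      ]
s [0.57759149 0.25472247 0.01      ]
s [0.56232036 0.07533468 0.01      ]
```

View pics/tc.png

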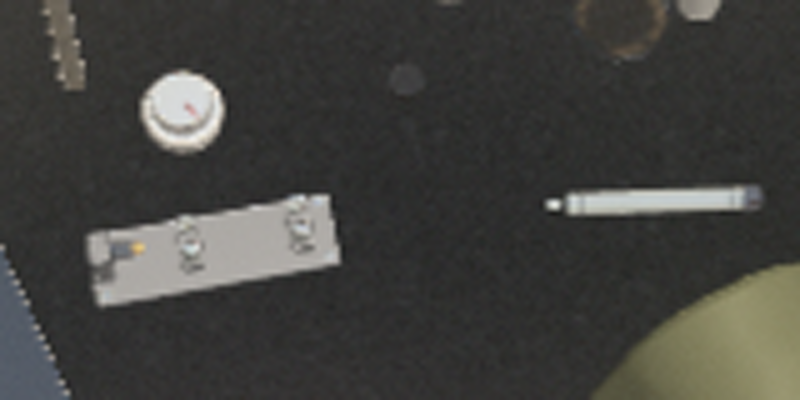

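View pics/sc.png

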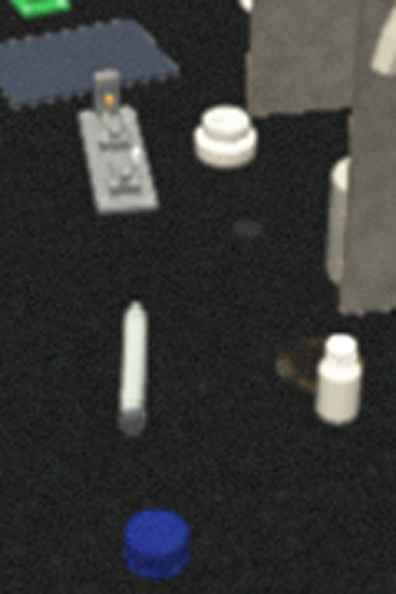

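```bash
python3 - <<'E'
from h import *
t=cams.get_image("top");s=cams.get_image("side")
f=lambda U,V:((U+.5)/5-.5+260,(V+.5)/5-.5+160)
g=lambda U,V:((U+.5)/3.3-.5+280,(V+.5)/3.3-.5+150)
a=ray(t,*f(547,205),.01);b=ray(t,*f(764,197),.01);print('log',a,b,(a+b)/2,np.linalg.norm(a-b),'yawdeg of axis from +y',np.degrees(np.arctan2(-(a-b)[0],(a-b)[1])))
a=ray(s,*g(136,302),.01);b=ray(s,*g(131,432),.01);print('log side',a,b,(a+b)/2,np.linalg.norm(a-b))
C=[ray(t,*f(*p),.01) for p in((87,233),(329,194),(341,264),(99,307))]
print('corners',np.round(C,4).tolist())
S=[ray(s,*g(*p),.01) for p in((100,212),(158,206),(136,107))]
print('side',np.round(S,4).tolist())
e1=(C[0]+C[3])/2;e2=(C[1]+C[2])/2;ax=(e1-e2);print(np.linalg.norm(ax[:2]),np.linalg.norm((C[0]-C[3])),np.degrees(np.arctan2(-ax[0],ax[1])));u=ax/np.linalg.norm(ax);print('cradle origin',e2+u*.075,e1-u*.129)
pl=ray(t,*f(139,247),.045);print('plunger',pl)
for n,p in(('rear',(301,225)),('front',(189,245))):print(n,ray(t,*f(*p),.045))
E
```

```text
log [ 0.5443039  -0.10160258  0.01      ] [ 0.50908455 -0.27851133  0.01      ] [ 0.52669422 -0.19005695  0.01      ] 0.18038045759245494 yawdeg of axis from +y -11.25934983574553
log side [ 0.54585585 -0.09462446  0.01      ] [ 0.50831474 -0.28115389  0.01      ] [ 0.52708529 -0.18788917  0.01      ] 0.19026970884209946
corners [[0.6094, 0.275, 0.01], [0.5961, 0.0721, 0.01], [0.5339, 0.0768, 0.01], [0.544, 0.2782, 0.01]]
side [[0.5363, 0.0681, 0.01], [0.5983, 0.068, 0.01], [0.612, 0.2784, 0.01]]
0.20251177209684604 0.06542131116324462 -3.312366840037828
cradle origin [0.56932181 0.14930015 0.01      ] [0.56923582 0.1478144  0.01      ]
plunger [0.57477501 0.23558173 0.045     ]
rear [0.56253294 0.10340176 0.045     ]
front [0.56697843 0.19573886 0.045     ]
```

```bash
cat >> h.py <<'E'
def tool():
    s=ctrl.get_state();return s,s["tool_pos"],R.from_euler("xyz",s["tool_rot"]).as_matrix()
def goal(p,ang):
    """p target TCP; ang = deg of object axis from +y (ccw+). returns shift in tool axes cm and roll deg"""
    s,q,M=tool()
    d=M.T@(np.array(p)-q)*100
    a=np.radians(ang);ax=np.array([-np.sin(a),np.cos(a),0])
    w=M.T@ax  # want axis along tool +-y: roll so that tool y -> ax
    r=np.degrees(np.arctan2(w[2],w[1])); r2=(r+90)%180-90
    print("pos",q.round(4),"x",M[:,0].round(3),"y",M[:,1].round(3),"z",M[:,2].round(3))
    print("shift cm",d.round(2),"roll",r.round(2),"or",r2.round(2),"j",s["joint_pos"].round(3),"t",s["t"],"F",s["ft_force"].round(2),"op",s["opening"])
    return d,r2
E
python3 - <<'E'
from h import *
goal([.527,-.189,.30],-11.3)
E
```

```text
pos [ 0.164  -0.525   0.4045] x [-0.  0. -1.] y [0.955 0.298 0.   ] z [ 0.298 -0.955 -0.   ]
shift cm [ 10.46  44.67 -21.24] roll -61.35 or -61.35 j [-1.335  0.3    1.521  0.     1.321 -0.067] t 0.35 F [-0.86  0.18  0.19] op 1.0007843804447
```

Call:
send_rows(
  commands=[0,3.7,-1.77,0,0,3.7,-1.77,0,0,3.7,-1.77,0,0,3.7,-1.77,0,0,3.7,-1.77,0,0,3.7,-1.77,0,0,3.7,-1.77,0,0,3.7,-1.77,0,0,3.7,-1.77,0,0,3.7,-1.77,0,0,3.7,-1.77,0,0,3.7,-1.77,0],
)

```text
t: 1.55
tool_pos: [0.5255, -0.1884, 0.4047]
tool_rot: [0.719, 1.571, -0.549]
ft_force: [0.7, -0.9, 0.3]
opening: 0.998
```

Call:
send_rows(
  commands=[0.5,0,0,-7.6,0.5,0,0,-7.6,0.5,0,0,-7.6,0.5,0,0,-7.6,0.5,0,0,-7.6,0.5,0,0,-7.6,0.5,0,0,-7.6,0.5,0,0,-7.6,0,0,0,0,0,0,0,0],
)

```text
t: 2.55
tool_pos: [0.5245, -0.1899, 0.3648]
tool_rot: [2.899, 1.571, 2.688]
ft_force: [0.5, 0.4, 0.4]
opening: 1.001
```

```bash
python3 - <<'E'
from h import *
goal([.527,-.189,.30],-11.3)
d=cams.get_image("wrist");cv2.imwrite("pics/w1.png",d["color"][:,:,::-1])
print(d["extrinsics"].round(3).tolist())
for p in([.527,-.189,.01],[.544,-.1,.01],[.510,-.275,.01]):print(proj(d,p))
E
```

```text
pos [ 0.5245 -0.1899  0.3648] x [-0.  0. -1.] y [0.209 0.978 0.   ] z [ 0.978 -0.209 -0.   ]
shift cm [6.48 0.14 0.23] roll -0.78 or -0.78 j [-0.413  0.352  1.548  0.     1.242 -0.202] t 2.55 F [0.5  0.44 0.44] op 1.001097830159389
[[0.978, -0.199, -0.063, 0.541], [-0.209, -0.935, -0.286, -0.117], [-0.002, 0.293, -0.956, 0.333], [0.0, 0.0, 0.0, 1.0]]
[325.59075068 182.13306259]
[323.89977401  97.28408982]
[326.52674998 252.173992  ]
```

View pics/w1.png

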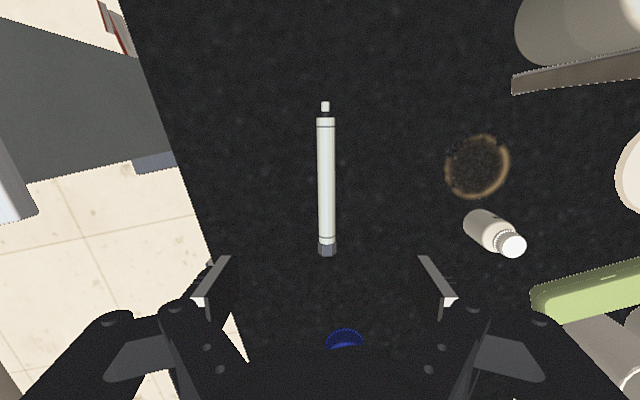

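```bash
python3 - <<'E'
from h import *
d=cams.get_image("wrist")
g=cv2.cvtColor(d["color"],cv2.COLOR_RGB2GRAY)
sub=g[90:270,300:350]
m=(sub>120).astype(np.uint8)
n,l,st,c=cv2.connectedComponentsWithStats(m);print(st.tolist(),c)
k=np.argmax(st[1:,4])+1
ys,xs=np.where(l==k); xs=xs+300;ys=ys+90
for v in(125,150,180,210,230):
    w=xs[ys==v];print(v,w.min(),w.max(),ray(d,(w.min()+w.max())/2,v,.01))
crop(d,290,90,70,180,3.3,"pics/w1c.png")
E
```

```text
[[0, 0, 50, 180, 6734], [21, 11, 8, 11, 83], [16, 27, 19, 138, 2178], [26, 159, 1, 1, 1], [22, 163, 2, 3, 4]] [[ 24.1040986   90.44460944]
 [ 24.53012048  16.06024096]
 [ 25.72635445  89.20936639]
 [ 26.         159.        ]
 [ 22.25       164.        ]]
125 317 333 [ 0.53942713 -0.1276263   0.01      ]
150 317 333 [ 0.53393046 -0.1535953   0.01      ]
180 318 334 [ 0.52807004 -0.18675824  0.01      ]
210 318 334 [ 0.52069178 -0.22179127  0.01      ]
230 319 334 [ 0.51609067 -0.24653805  0.01      ]
```

View pics/w1c.png

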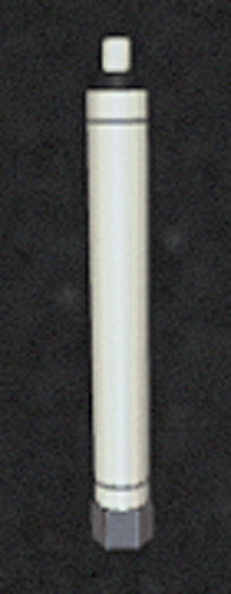

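```bash
python3 - <<'E'
from h import *
d=cams.get_image("wrist")
a=ray(d,325,117,.015);b=ray(d,327,242.3,.018);print(a,b,(a+b)/2,np.linalg.norm(a-b))
a2=ray(d,325,100.8,.012);print(a2,np.linalg.norm(a2-a))
A=ray(d,325,117,.01);
pts=np.array([ray(d,u,v,.01)[:2] for u,v in((325,125),(325,150),(326,180),(326,210),(326.5,230))])
f=np.polyfit(pts[:,1],pts[:,0],1);print(np.degrees(np.arctan(f[0])),np.polyval(f,-.189))
goal([np.polyval(f,-.189),-.189,.174],-np.degrees(np.arctan(f[0])))
E
```

```text
[ 0.54112052 -0.11955528  0.015     ] [ 0.51414696 -0.25880346  0.018     ] [ 0.52763374 -0.18917937  0.0165    ] 0.14186834582683863
[ 0.5444621  -0.10375377  0.012     ] 0.01642723268827759
11.040319808277403 0.527344724211614
pos [ 0.5245 -0.1898  0.365 ] x [ 0. -0. -1.] y [ 0.208  0.978 -0.   ] z [ 0.978 -0.208  0.   ]
shift cm [19.1   0.14  0.25] roll -0.95 or -0.95 j [-0.413  0.352  1.547  0.     1.242 -0.204] t 2.7 F [ 0.6  -0.7   0.42] op 1.001743692571506
```

Call:
send_rows(
  commands=[2,0.14,0.25,-0.95,3,0,0,0,3,0,0,0,3,0,0,0,3,0,0,0,2,0,0,0,1.5,0,0,0,1,0,0,0,0.4,0,0,0,0,0,0,0],
)

```text
t: 3.7
tool_pos: [0.5273, -0.189, 0.1758]
tool_rot: [-0.224, 1.571, -0.415]
ft_force: [-0.1, 0.7, -0.0]
opening: 1.003
```

```bash
python3 - <<'E'
from h import *
goal([.5275,-.189,.174],-11.04)
d=cams.get_image("wrist");cv2.imwrite("pics/w2.png",d["color"][:,:,::-1])
E
```

```text
pos [ 0.5273 -0.189   0.1758] x [ 0. -0. -1.] y [ 0.189  0.982 -0.   ] z [ 0.982 -0.189  0.   ]
shift cm [0.18 0.01 0.02] roll 0.12 or 0.12 j [-0.41   0.614  1.661 -0.     0.867 -0.219] t 3.7 F [-0.08  0.68 -0.04] op 1.0030419245600601
```

View pics/w2.png

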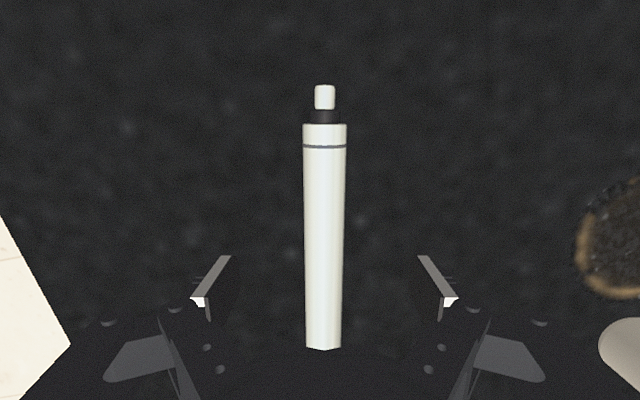

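Call:
send_rows(
  commands=[0.25,0,0,0.1,0,0,0,0,0,0,0,0,0,0,0,0,0,0,0,0,0,0,0,0,0,0,0,0,0,0,0,0],
  grip=-1,
  newtons=80,
)

```text
t: 4.55
tool_pos: [0.5275, -0.1891, 0.174]
tool_rot: [-0.219, 1.569, -0.411]
ft_force: [-1.1, 0.4, 5.9]
opening: 0.201
```

```bash
python3 - <<'E'
from h import *
goal([.5275,-.189,.174],-11.04)
d=cams.get_image("wrist");cv2.imwrite("pics/w3.png",d["color"][:,:,::-1])
E
```

```text
pos [ 0.5275 -0.1891  0.174 ] x [ 0.001 -0.001 -1.   ] y [ 0.191  0.982 -0.   ] z [ 0.982 -0.191  0.001]
shift cm [-0.    0.01  0.  ] roll 0.04 or 0.04 j [-0.41   0.617  1.661 -0.     0.862 -0.218] t 4.55 F [-1.07  0.36  5.85] op 0.20119561201364763
```

View pics/w3.png

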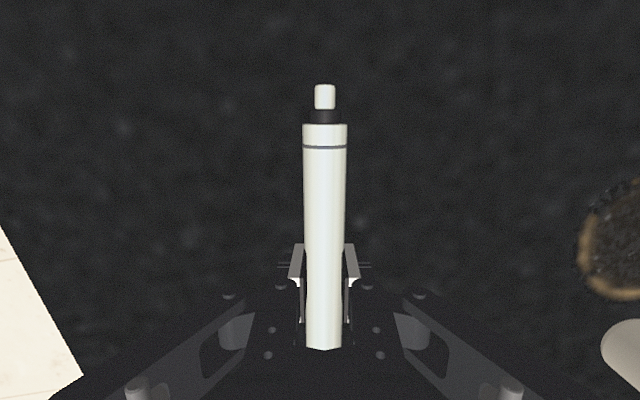

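Call:
send_rows(
  commands=[-0.5,0,0,0,-1.5,0,0,0,-3,0,0,0,-3,0,0,0,-3,0,0,0,-3,0,0,0,-3,0,0,0,-1.6,0,0,0,0,0,0,0,0,0,0,0],
)

```text
t: 5.6
tool_pos: [0.5269, -0.1888, 0.3591]
tool_rot: [3.097, 1.571, 2.905]
ft_force: [-0.0, -0.7, -1.8]
opening: 0.2
```

Call:
send_rows(
  commands=[0,1.3,-0.5,0,0,2.6,-1.0,0,0,3.4,-1.2,0,0,3.4,-1.2,0,0,3.4,-1.2,0,0,3.4,-1.2,0,0,2.6,-1.2,0,0,1.9,-0.8,0,0,1,-0.4,-3.7,0,0.6,-0.2,-4,0,0,0,0,0,0,0,0],
)

```text
t: 6.8
tool_pos: [0.4842, 0.0598, 0.3586]
tool_rot: [-3.028, 1.57, -3.088]
ft_force: [-0.1, -0.8, -1.0]
opening: 0.202
```

```bash
python3 - <<'E'
from h import *
goal([.569,.131,.36],-3.3)
d=cams.get_image("wrist");cv2.imwrite("pics/w4.png",d["color"][:,:,::-1])
E
```

```text
pos [0.4842 0.0598 0.3586] x [-0.001 -0.    -1.   ] y [ 0.059  0.998 -0.   ] z [ 0.998 -0.059 -0.001]
shift cm [-0.15  7.61  8.05] roll -0.09 or -0.09 j [ 0.048  0.207  1.749 -0.     1.186  0.107] t 6.8 F [-0.13 -0.8  -0.98] op 0.2019514544686178
```

View pics/w4.png

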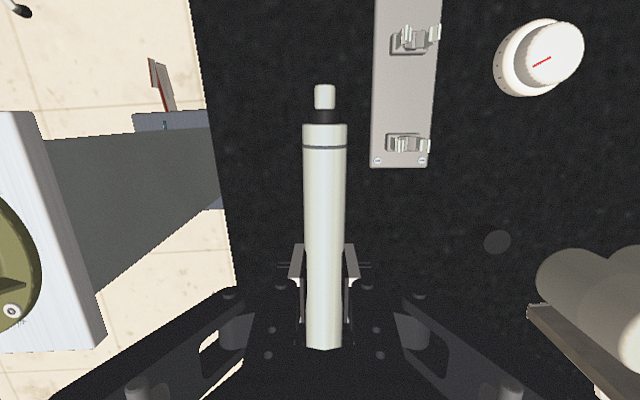

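Call:
send_rows(
  commands=[0,2,0,0,0,3,0,0,0,3,0,0,0,2,0,0,0,0,0,0,0,0,0,0],
)

```text
t: 7.45
tool_pos: [0.4902, 0.1592, 0.3588]
tool_rot: [-2.657, 1.57, -2.716]
ft_force: [-0.2, 0.5, -2.4]
opening: 0.197
```

```bash
python3 - <<'E'
from h import *
goal([.569,.131,.36],-3.3)
d=cams.get_image("wrist");cv2.imwrite("pics/w5.png",d["color"][:,:,::-1])
np.save("e5.npy",d["extrinsics"])
crop(d,345,0,120,200,3,"pics/w5c.png")
E
```

```text
pos [0.4902 0.1592 0.3588] x [-0.001 -0.    -1.   ] y [ 0.058  0.998 -0.   ] z [ 0.998 -0.058 -0.001]
shift cm [-0.12 -2.35  8.03] roll -0.04 or -0.04 j [ 0.243  0.267  1.675 -0.     1.201  0.301] t 7.45 F [-0.21  0.51 -2.38] op 0.19724886027005017
```

View pics/w5c.png

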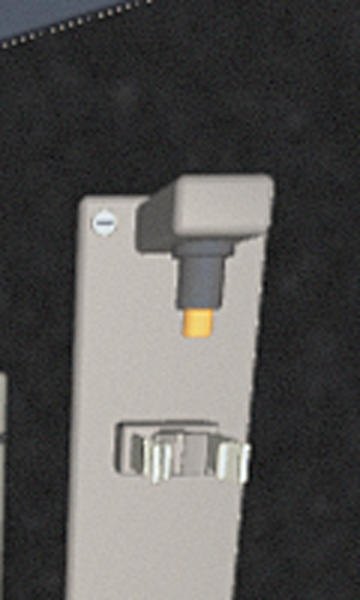

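```bash
python3 - <<'E'
from h import *
d=cams.get_image("wrist")
g=cv2.GaussianBlur(cv2.cvtColor(d["color"],cv2.COLOR_RGB2GRAY),(3,3),0).astype(int)
L=[];Rr=[]
for v in list(range(100,136,4))+list(range(165,215,5)):
    row=g[v,352:460]>95
    idx=np.where(row)[0]
    if len(idx)<10: continue
    a,b=idx.min()+352,idx.max()+352
    A=ray(d,a-.5,v,.01);B=ray(d,b+.5,v,.01)
    L.append(A);Rr.append(B)
    print(v,a,b,A[:2].round(4),B[:2].round(4),'w',round(np.linalg.norm(B-A),4))
f=lambda u,v,k=3:((u+.5)/k-.5+345,(v+.5)/k-.5)
print('plunger tip',ray(d,*f(198,337),.045),'barrel root',ray(d,*f(204,243),.045))
print('post top corners',[ray(d,*f(*p),.064).round(4).tolist() for p in((178,180),(274,178),(262,238),(174,240))])
cv2.imwrite("pics/w5.png",d["color"][:,:,::-1])
E
```

```text
100 370 431 [0.5423 0.2448] [0.6059 0.2411] w 0.0637
104 370 431 [0.5423 0.2409] [0.606  0.2372] w 0.0639
108 370 430 [0.5422 0.237 ] [0.6052 0.2333] w 0.0631
112 370 430 [0.5422 0.233 ] [0.6054 0.2293] w 0.0634
116 370 430 [0.5421 0.229 ] [0.6056 0.2253] w 0.0636
120 370 429 [0.5421 0.225 ] [0.6048 0.2214] w 0.0628
124 369 428 [0.541 0.221] [0.6039 0.2174] w 0.063
128 369 428 [0.5409 0.2169] [0.6041 0.2133] w 0.0633
132 369 428 [0.5409 0.2128] [0.6043 0.2092] w 0.0635
165 368 425 [0.5393 0.1777] [0.6027 0.1741] w 0.0635
170 368 424 [0.5392 0.1722] [0.6018 0.1686] w 0.0627
175 368 424 [0.5392 0.1666] [0.6021 0.163 ] w 0.063
180 368 423 [0.5391 0.161 ] [0.6012 0.1574] w 0.0622
185 367 423 [0.5379 0.1553] [0.6014 0.1517] w 0.0637
190 367 422 [0.5378 0.1496] [0.6006 0.1459] w 0.0629
195 367 422 [0.5377 0.1437] [0.6008 0.1401] w 0.0632
200 367 421 [0.5376 0.1378] [0.5999 0.1343] w 0.0624
205 367 421 [0.5375 0.1319] [0.6002 0.1283] w 0.0627
210 366 420 [0.5363 0.1259] [0.5993 0.1223] w 0.0631
plunger tip [0.57496123 0.23076349 0.045     ] barrel root [0.57596186 0.25755446 0.045     ]
post top corners [[0.5629, 0.2723, 0.064], [0.5891, 0.2713, 0.064], [0.5866, 0.2562, 0.064], [0.5622, 0.2571, 0.064]]
```

View pics/w5.png

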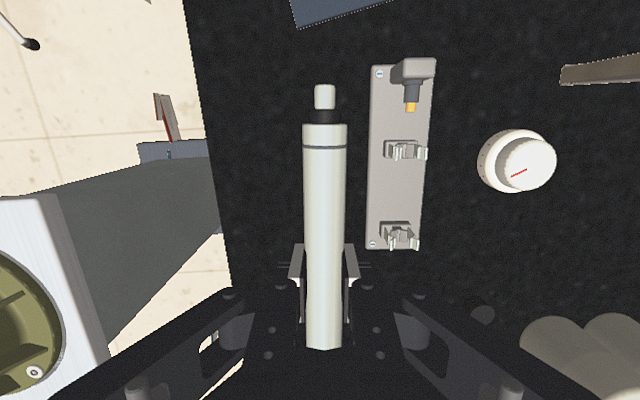

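```bash
python3 - <<'E'
from h import *
d=cams.get_image("wrist")
g=cv2.GaussianBlur(cv2.cvtColor(d["color"],cv2.COLOR_RGB2GRAY),(3,3),0).astype(int)
for u in(374,380,386,412,418):
    c=g[:,u]
    top=[v for v in range(55,80) if c[v]<95 and c[v+1]>=95]; bot=[v for v in range(225,270) if c[v]>=95 and c[v+1]<95]
    print(u,'front',[ray(d,u,v+.5,.01)[:2].round(4).tolist() for v in top],'rear',[ray(d,u,v+.5,.01)[:2].round(4).tolist() for v in bot])
crop(d,360,130,80,130,4.5,"pics/w5d.png")
E
```

```text
374 front [[0.5473, 0.2777]] rear [[0.5458, 0.0766]]
380 front [[0.5533, 0.2773]] rear [[0.5529, 0.0762]]
386 front [[0.5592, 0.277]] rear [[0.5601, 0.0758]]
412 front [[0.5848, 0.2818], [0.5854, 0.2616]] rear [[0.5911, 0.074]]
418 front [[0.5907, 0.2814], [0.5915, 0.2613]] rear [[0.5984, 0.071]]
```

View pics/w5d.png

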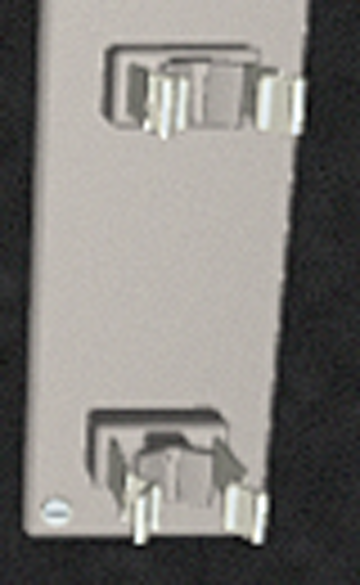

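```bash
python3 - <<'E'
from h import *
d=cams.get_image("wrist")
f=lambda u,v,k=4.5:((u+.5)/k-.5+360,(v+.5)/k-.5+130)
a=np.radians(-3.05);ax=np.array([-np.sin(a),np.cos(a)]);n=np.array([ax[1],-ax[0]]);o=np.array([.5691,.1485])
for nm,p in(('front',(225,103)),('rear',(202,513))):
    q=ray(d,*f(*p),.059)[:2];print(nm,q.round(4),'along',(q-o)@ax,'lat',(q-o)@n)
for nm,q in(('plunger',(.57496,.23076)),('postc',(.5752,.2643))):
    q=np.array(q);print(nm,'along',(q-o)@ax,'lat',(q-o)@n)
tcp=o-ax*.0175;print(tcp)
goal([*tcp,.36],-3.05)
E
```

```text
front [0.5713 0.1953] along 0.04683736337463597 lat -0.00029209687369073113
rear [0.5687 0.1043] along -0.04413902926197522 lat 0.001965857623767842
plunger along 0.08245527268544846 lat 0.0014748580841348854
postc along 0.11596053247481697 lat -7.005823946474382e-05
[0.56816887 0.13102479]
pos [0.4903 0.1586 0.3592] x [-0. -0. -1.] y [ 0.059  0.998 -0.   ] z [ 0.998 -0.059  0.   ]
shift cm [-0.08 -2.3   7.94] roll -0.33 or -0.33 j [ 0.242  0.266  1.675 -0.     1.201  0.301] t 7.65 F [ 0.79 -0.21 -2.11] op 0.20191851295545482
```

Call:
send_rows(
  commands=[0,-0.4,1,-0.33,0,-0.6,2,0,0,-0.6,2,0,0,-0.5,2,0,0,-0.2,0.97,0,1,0,0,0,3,0,0,0,3,0,0,0,3,0,0,0,2,0,0,0,0,0,0,0,0,0,0,0],
)

```text
t: 8.85
tool_pos: [0.5684, 0.1324, 0.2395]
tool_rot: [-2.95, 1.571, -3.001]
ft_force: [-0.4, 0.9, -1.5]
opening: 0.203
```

```bash
python3 - <<'E'
from h import *
goal([.5685,.131,.229],-3.05)
d=cams.get_image("wrist");cv2.imwrite("pics/w6.png",d["color"][:,:,::-1])
d=cams.get_image("side");crop(d,290,160,60,60,8,"pics/s6.png")
E
```

```text
pos [0.5684 0.1324 0.2395] x [-0. -0. -1.] y [ 0.052  0.999 -0.   ] z [ 0.999 -0.052 -0.   ]
shift cm [ 1.05 -0.14  0.02] roll 0.09 or 0.09 j [0.166 0.556 1.57  0.    1.016 0.218] t 8.85 F [-0.37  0.9  -1.51] op 0.20306720818064902
```

View pics/w6.png

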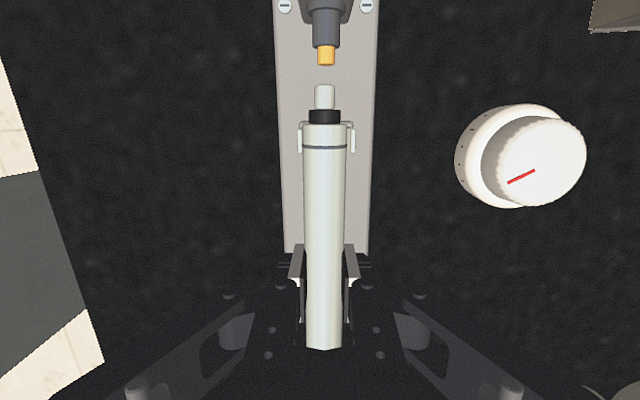

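View pics/s6.png

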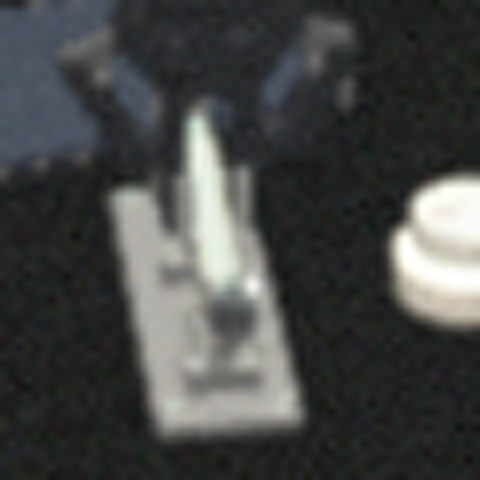

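Call:
send_rows(
  commands=[0.3,-0.14,0.12,0.09,0.4,0,0,0,0.35,0,0,0,0.2,0,0,0,0.2,0,0,0,0,0,0,0],
  newtons=120,
)

```text
t: 9.55
tool_pos: [0.5697, 0.1308, 0.2244]
tool_rot: [-2.974, 1.57, -3.028]
ft_force: [0.4, -0.2, -1.9]
opening: 0.183
```

```bash
python3 - <<'E'
from h import *
goal([.5697,.131,.209],-3.05)
d=cams.get_image("wrist");cv2.imwrite("pics/w7.png",d["color"][:,:,::-1])
E
```

```text
pos [0.5697 0.1308 0.2244] x [-0. -0. -1.] y [ 0.053  0.999 -0.   ] z [ 0.999 -0.053 -0.   ]
shift cm [1.54 0.02 0.  ] roll -0.01 or -0.01 j [0.163 0.579 1.574 0.    0.989 0.216] t 9.55 F [ 0.43 -0.24 -1.93] op 0.18328993910604077
```

View pics/w7.png

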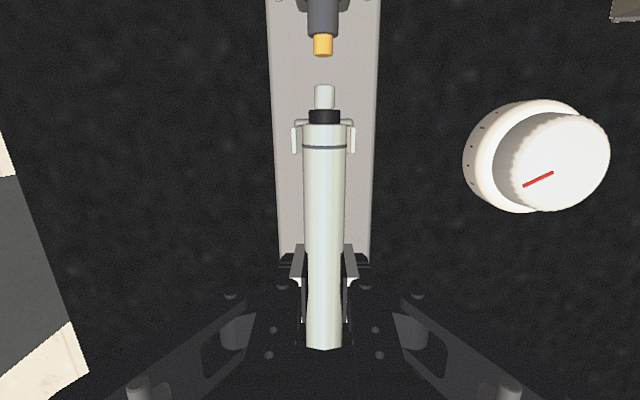

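Call:
send_rows(
  commands=[0.15,0,0,0,0.15,0,0,0,0.1,0,0,0,0,0,0,0],
)

```text
t: 10.0
tool_pos: [0.5699, 0.1309, 0.2215]
tool_rot: [0.315, 1.57, 0.262]
ft_force: [-2.3, -0.4, 6.4]
opening: 0.183
```

Call:
send_rows(
  commands=[0.1,0,0,0,0.1,0,0,0,0,0,0,0],
)

```text
t: 10.3
tool_pos: [0.5699, 0.131, 0.2197]
tool_rot: [0.353, 1.569, 0.3]
ft_force: [-2.5, 1.4, 7.3]
opening: 0.188
```

Call:
send_rows(
  commands=[0.1,0,0,0,0.1,0,0,0,0,0,0,0],
)

```text
t: 10.6
tool_pos: [0.5699, 0.131, 0.2175]
tool_rot: [0.425, 1.569, 0.371]
ft_force: [-1.8, 0.6, 5.2]
opening: 0.187
```

Call:
send_rows(
  commands=[0.1,0,0,0,0.1,0,0,0,0,0,0,0],
)

```text
t: 10.9
tool_pos: [0.5698, 0.1309, 0.2151]
tool_rot: [0.403, 1.57, 0.35]
ft_force: [-1.4, 0.8, 3.7]
opening: 0.185
```

```bash
python3 - <<'E'
from h import *
goal([.5697,.131,.209],-3.05)
d=cams.get_image("wrist");cv2.imwrite("pics/w8.png",d["color"][:,:,::-1])
d=cams.get_image("side");crop(d,290,160,60,60,8,"pics/s8.png")
E
```

```text
pos [0.5698 0.1309 0.2151] x [ 0.001  0.    -1.   ] y [0.053 0.999 0.   ] z [ 0.999 -0.053  0.001]
shift cm [ 0.61  0.01 -0.01] roll -0.0 or -0.0 j [0.163 0.593 1.577 0.    0.97  0.216] t 10.9 F [-1.41  0.83  3.66] op 0.18474457141427242
```

View pics/w8.png

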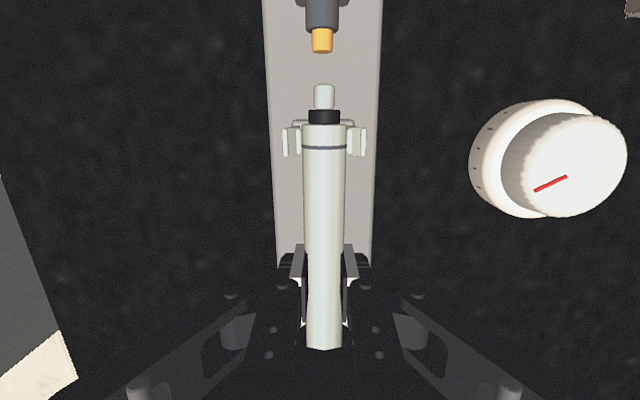

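View pics/s8.png

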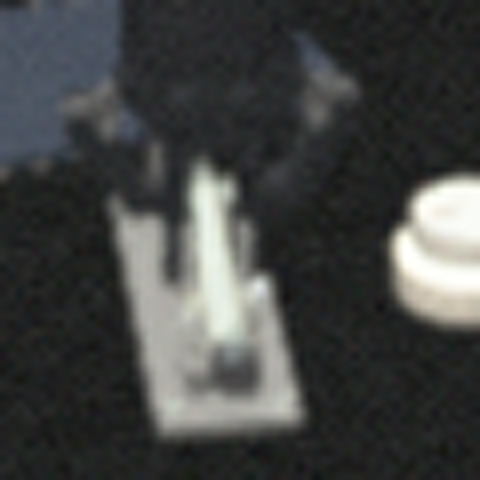

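Jaws are spread around the body, logger still in place in the grip; keep pressing.

Call:
send_rows(
  commands=[0.1,0,0,0,0.1,0,0,0,0,0,0,0],
)

```text
t: 11.3
tool_pos: [0.5696, 0.1308, 0.2121]
tool_rot: [-2.84, 1.57, -2.894]
ft_force: [0.3, -0.0, -3.9]
opening: 0.184
```

Call:
send_rows(
  commands=[0.1,0,0,0,0.1,0,0,0,0,0,0,0],
)

```text
t: 11.6
tool_pos: [0.5696, 0.1307, 0.2101]
tool_rot: [-2.831, 1.57, -2.884]
ft_force: [1.5, -0.5, -6.6]
opening: 0.185
```

Call:
send_rows(
  commands=[0.1,0,0,0,0,0,0,0,0,0,0,0],
)

```text
t: 11.9
tool_pos: [0.5696, 0.1308, 0.2094]
tool_rot: [-2.896, 1.57, -2.949]
ft_force: [1.1, 0.3, -6.1]
opening: 0.188
```

Call:
send_rows(
  commands=[0.1,0,0,0,0,0,0,0,0,0,0,0],
)

```text
t: 12.2
tool_pos: [0.5698, 0.1308, 0.2091]
tool_rot: [-0.148, 1.57, -0.201]
ft_force: [-3.8, -1.6, 4.5]
opening: 0.185
```

```bash
python3 - <<'E'
from h import *
goal([.5697,.131,.209],-3.05)
d=cams.get_image("wrist");crop(d,270,0,110,170,4.5,"pics/w9.png")
g=d["color"].astype(int)
for v in range(38,95):print(v,g[v,318:329].mean(0).round().astype(int).tolist(),ray(d,323,v,.0475)[1].round(4)) if 44<v<60 or 76<v<92 else 0
E
```

```text
pos [0.5698 0.1308 0.2091] x [ 0. -0. -1.] y [ 0.053  0.999 -0.   ] z [ 0.999 -0.053  0.   ]
shift cm [ 0.01  0.02 -0.01] roll -0.0 or -0.0 j [ 0.163  0.602  1.579 -0.     0.959  0.216] t 12.2 F [-3.84 -1.59  4.54] op 0.1851178350153398
45 [236, 193, 105] 0.2315
46 [186, 141, 77] 0.2312
47 [145, 110, 61] 0.2308
48 [146, 111, 59] 0.2305
49 [143, 111, 68] 0.2301
50 [164, 151, 135] 0.2297
51 [184, 182, 179] 0.2294
52 [182, 178, 172] 0.229
53 [182, 178, 172] 0.2287
54 [181, 178, 172] 0.2283
55 [181, 176, 171] 0.2279
56 [180, 177, 171] 0.2276
57 [180, 176, 170] 0.2272
58 [180, 175, 170] 0.2268
59 [182, 178, 172] 0.2265
77 [181, 176, 170] 0.2198
78 [181, 175, 170] 0.2194
79 [180, 175, 170] 0.219
80 [181, 176, 169] 0.2186
81 [182, 176, 170] 0.2182
82 [182, 177, 171] 0.2179
83 [176, 170, 166] 0.2175
84 [160, 158, 150] 0.2171
85 [185, 190, 178] 0.2167
86 [217, 221, 212] 0.2163
87 [214, 219, 213] 0.2159
88 [213, 219, 215] 0.2156
89 [213, 218, 214] 0.2152
90 [213, 218, 215] 0.2148
91 [213, 218, 214] 0.2144
```

View pics/w9.png

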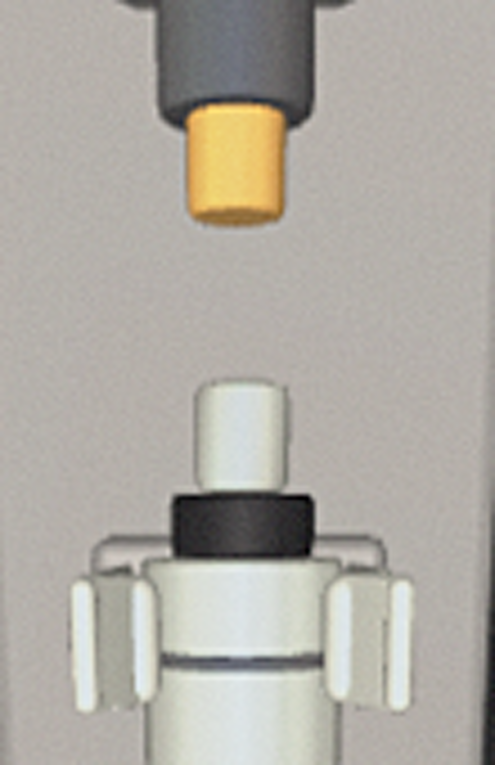

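Call:
send_rows(
  commands=[-0.05,0,-0.03,0,0,0.1,0,0,0,0.15,0,0,0,0.15,0,0,0,0.15,0,0,0,0.15,0,0,0,0.15,0,0,0,0.15,0,0,0,0,0,0],
)

```text
t: 13.15
tool_pos: [0.5701, 0.1408, 0.2092]
tool_rot: [-0.475, 1.57, -0.528]
ft_force: [1.5, -4.1, 0.9]
opening: 0.188
```

```bash
cat > gap.py <<'E'
from h import *
goal([.5697,.131,.209],-3.05)
d=cams.get_image("wrist");g=d["color"].astype(int)
import sys
crop(d,270,0,110,170,4.5,sys.argv[1])
for v in range(20,95):
    c=g[v,319:329].mean(0); 
    print(v,c.round().astype(int).tolist(),ray(d,323,v,.0495)[1].round(4),end=' ; ')
E
python3 gap.py pics/w10.png; python3 -c "
from h import *
d=cams.get_image('side');crop(d,290,160,60,60,8,'pics/s10.png')"
```

```text
pos [0.5701 0.1408 0.2092] x [ 0. -0. -1.] y [ 0.053  0.999 -0.   ] z [ 0.999 -0.053  0.   ]
shift cm [ 0.02 -0.98  0.02] roll -0.01 or -0.01 j [ 0.18   0.607  1.571 -0.     0.963  0.233] t 13.15 F [ 1.5  -4.06  0.87] op 0.1881525008183031
20 [111, 114, 121] 0.2497 ; 21 [111, 115, 122] 0.2494 ; 22 [112, 114, 121] 0.249 ; 23 [111, 114, 122] 0.2487 ; 24 [112, 114, 121] 0.2484 ; 25 [112, 114, 121] 0.248 ; 26 [112, 114, 122] 0.2477 ; 27 [112, 114, 122] 0.2473 ; 28 [112, 114, 121] 0.247 ; 29 [112, 114, 122] 0.2467 ; 30 [112, 115, 121] 0.2463 ; 31 [112, 116, 122] 0.246 ; 32 [111, 113, 120] 0.2456 ; 33 [112, 114, 121] 0.2453 ; 34 [113, 115, 121] 0.2449 ; 35 [112, 114, 121] 0.2446 ; 36 [112, 114, 121] 0.2442 ; 37 [110, 113, 121] 0.2439 ; 38 [112, 114, 122] 0.2436 ; 39 [111, 114, 122] 0.2432 ; 40 [112, 115, 122] 0.2429 ; 41 [112, 114, 122] 0.2425 ; 42 [112, 114, 122] 0.2422 ; 43 [110, 113, 120] 0.2418 ; 44 [111, 113, 121] 0.2415 ; 45 [111, 113, 121] 0.2411 ; 46 [112, 114, 122] 0.2408 ; 47 [111, 113, 121] 0.2404 ; 48 [114, 116, 123] 0.24 ; 49 [105, 108, 113] 0.2397 ; 50 [66, 70, 80] 0.2393 ; 5
[... 521 characters left out ...]
2325 ; 70 [239, 206, 114] 0.2321 ; 71 [241, 209, 116] 0.2317 ; 72 [240, 200, 109] 0.2314 ; 73 [208, 158, 86] 0.231 ; 74 [140, 103, 53] 0.2306 ; 75 [150, 124, 93] 0.2303 ; 76 [174, 166, 156] 0.2299 ; 77 [185, 183, 179] 0.2295 ; 78 [184, 180, 175] 0.2291 ; 79 [183, 180, 174] 0.2288 ; 80 [184, 179, 174] 0.2284 ; 81 [184, 179, 175] 0.228 ; 82 [186, 180, 175] 0.2276 ; 83 [179, 173, 168] 0.2273 ; 84 [163, 161, 152] 0.2269 ; 85 [186, 192, 178] 0.2265 ; 86 [219, 223, 215] 0.2261 ; 87 [215, 220, 215] 0.2257 ; 88 [215, 219, 217] 0.2254 ; 89 [214, 219, 216] 0.225 ; 90 [214, 220, 217] 0.2246 ; 91 [214, 219, 217] 0.2242 ; 92 [214, 219, 217] 0.2238 ; 93 [214, 220, 217] 0.2234 ; 94 [214, 219, 217] 0.2231 ;
```

View pics/w10.png

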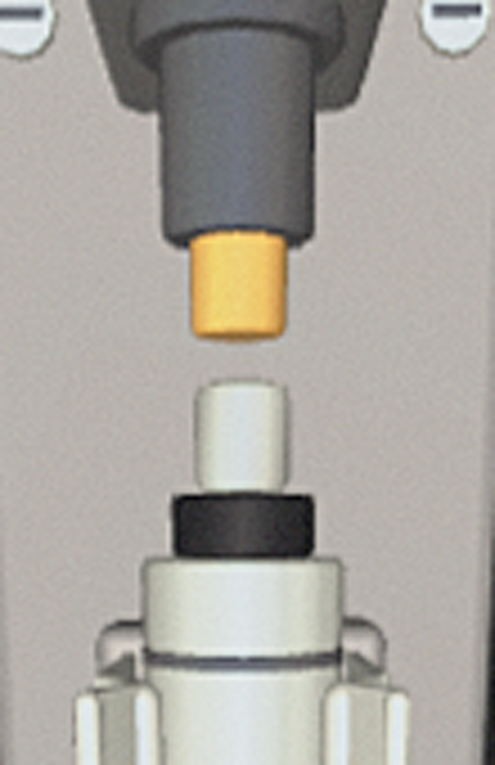

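View pics/s10.png

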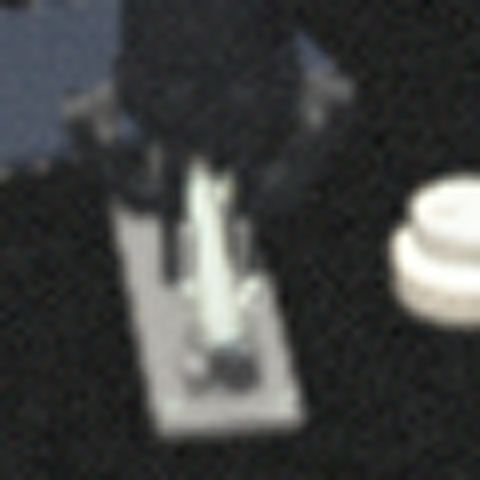

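Call:
send_rows(
  commands=[0,0.1,0,0,0,0.1,0,0,0,0.1,0,0,0,0,0,0],
)

```text
t: 13.65
tool_pos: [0.5702, 0.1439, 0.2092]
tool_rot: [-0.157, 1.571, -0.21]
ft_force: [1.3, -4.0, 0.1]
opening: 0.186
```

Call:
send_rows(
  commands=[0,0.05,0,0,0,0.05,0,0,0,0,0,0,0,0,0,0],
)

```text
t: 14.05
tool_pos: [0.5702, 0.1448, 0.2092]
tool_rot: [-0.417, 1.571, -0.471]
ft_force: [1.2, -4.1, -0.6]
opening: 0.188
```

Call:
send_rows(
  commands=[0,0.03,0,0,0,0.03,0,0,0,0,0,0,0,0,0,0],
)

```text
t: 14.45
tool_pos: [0.5702, 0.1452, 0.2092]
tool_rot: [-1.677, 1.57, -1.73]
ft_force: [0.6, -7.2, 0.2]
opening: 0.188
```

```bash
python3 gap.py pics/w11.png | tr ';' '\n' | sed -n '1,2p;28,75p'
```

```text
pos [0.5702 0.1452 0.2092] x [-0. -0. -1.] y [ 0.053  0.999 -0.   ] z [ 0.999 -0.053 -0.   ]
shift cm [ 0.02 -1.42  0.02] roll -0.01 or -0.01 j [ 1.870e-01  6.090e-01  1.567e+00 -1.000e-03  9.650e-01  2.410e-01] t 14.45 F [ 0.64 -7.25  0.22] op 0.18818616871885016
 45 [112, 115, 122] 0.2454 
 46 [111, 114, 121] 0.2451 
 47 [113, 115, 122] 0.2447 
 48 [112, 114, 121] 0.2444 
 49 [112, 114, 122] 0.244 
 50 [112, 115, 121] 0.2437 
 51 [110, 113, 121] 0.2433 
 52 [113, 115, 124] 0.243 
 53 [114, 116, 124] 0.2426 
 54 [112, 114, 122] 0.2423 
 55 [111, 115, 122] 0.2419 
 56 [111, 114, 122] 0.2415 
 57 [112, 115, 122] 0.2412 
 58 [112, 115, 123] 0.2408 
 59 [111, 114, 122] 0.2405 
 60 [112, 115, 123] 0.2401 
 61 [107, 110, 117] 0.2397 
 62 [68, 74, 85] 0.2394 
 63 [167, 131, 81] 0.239 
 64 [247, 210, 116] 0.2386 
 65 [243, 213, 117] 0.2383 
 66 [240, 209, 116] 0.2379 
 67 [240, 209, 117] 0.2375 
 68 [239, 208, 115] 0.2372 
 69 [239, 208, 115] 0.2368 
 70 [239, 209, 116] 0.2364 
 71 [239, 206, 115] 0.2361 
 72 [239, 208, 115] 0.2357 
 73 [239, 209, 117] 0.2353 
 74 [239, 207, 114] 0.235 
 75 [240, 208, 116] 0.2346 
 76 [240, 208, 116] 0.2342 
 77 [239, 207, 115] 0.2338 
 78 [239, 208, 115] 0.2335 
 79 [240, 208, 116] 0.2331 
 80 [239, 207, 116] 0.2327 
 81 [240, 208, 116] 0.2323 
 82 [243, 211, 115] 0.232 
 83 [234, 184, 93] 0.2316 
 84 [155, 128, 99] 0.2312 
 85 [174, 185, 178] 0.2308 
 86 [221, 226, 219] 0.2305 
 87 [216, 220, 216] 0.2301 
 88 [215, 220, 217] 0.2297 
 89 [215, 220, 217] 0.2293 
 90 [215, 220, 218] 0.2289 
 91 [215, 220, 218] 0.2286 
 92 [215, 220, 217] 0.2282
```

View pics/w11.png

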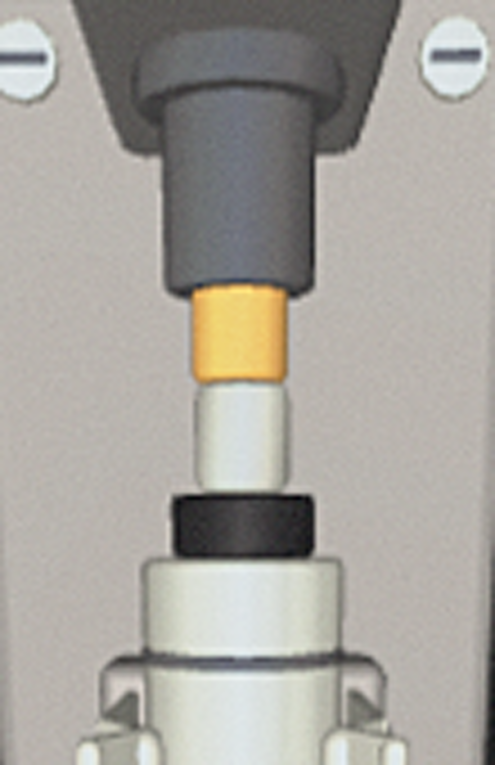

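Call:
send_rows(
  commands=[0,0.03,0,0,0,0.02,0,0,0,0,0,0,0,0,0,0],
)

```text
t: 14.9
tool_pos: [0.5703, 0.1455, 0.2092]
tool_rot: [-1.809, 1.57, -1.863]
ft_force: [0.9, -8.6, 0.6]
opening: 0.187
```

Call:
send_rows(
  commands=[0,0.03,0,0,0,0.02,0,0,0,0,0,0,0,0,0,0],
)

```text
t: 15.3
tool_pos: [0.5703, 0.1459, 0.2092]
tool_rot: [-1.778, 1.57, -1.832]
ft_force: [1.0, -9.4, 0.9]
opening: 0.184
```

Call:
send_rows(
  commands=[0,0,0,0,0,0,0,0,0,0,0,0,0,0,0,0,0,0,0,0],
  grip=0.0,
)

```text
t: 15.8
tool_pos: [0.5702, 0.1466, 0.2092]
tool_rot: [1.337, 1.571, 1.284]
ft_force: [-0.6, -0.3, -0.3]
opening: 0.499
```

```bash
python3 gap.py pics/w12.png | tr ';' '\n' | sed -n '1,2p;42,53p;60,72p'
```

```text
pos [0.5702 0.1466 0.2092] x [ 0.  0. -1.] y [0.053 0.999 0.   ] z [ 0.999 -0.053  0.   ]
shift cm [ 0.02 -1.56  0.03] roll -0.01 or -0.01 j [0.189 0.61  1.566 0.    0.965 0.243] t 15.8 F [-0.61 -0.28 -0.3 ] op 0.49852818315035763
 59 [113, 115, 123] 0.242 
 60 [114, 116, 124] 0.2416 
 61 [112, 114, 123] 0.2413 
 62 [112, 115, 122] 0.2409 
 63 [113, 115, 123] 0.2405 
 64 [114, 116, 124] 0.2402 
 65 [111, 114, 121] 0.2398 
 66 [80, 86, 98] 0.2394 
 67 [147, 117, 77] 0.2391 
 68 [241, 198, 112] 0.2387 
 69 [245, 216, 119] 0.2383 
 70 [240, 210, 117] 0.238 
 77 [240, 210, 117] 0.2354 
 78 [239, 208, 116] 0.235 
 79 [239, 208, 115] 0.2346 
 80 [240, 209, 117] 0.2342 
 81 [240, 209, 117] 0.2339 
 82 [240, 208, 116] 0.2335 
 83 [240, 208, 116] 0.2331 
 84 [240, 209, 117] 0.2327 
 85 [241, 210, 117] 0.2324 
 86 [245, 214, 115] 0.232 
 87 [230, 180, 92] 0.2316 
 88 [140, 128, 112] 0.2312 
 89 [190, 198, 190] 0.2308
```

View pics/w12.png

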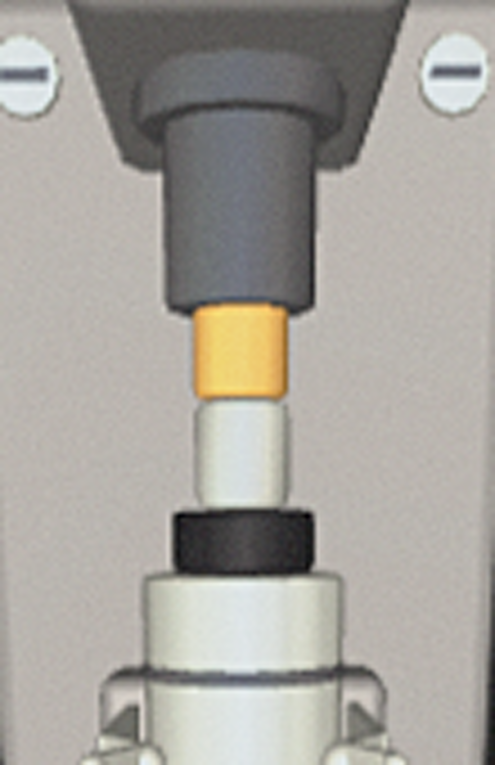

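Call:
send_rows(
  commands=[-0.5,0,0,0,-1,0,0,0,-2,0,0,0,-3,0,0,0,-3,0,0,0,-2,0,0,0,-0.5,0,0,0,0,-2,0,0,0,-3,0,0,0,-1,0,0,0,0,0,0,0,0,0,0],
)

```text
t: 17.05
tool_pos: [0.5671, 0.087, 0.329]
tool_rot: [2.651, 1.57, 2.598]
ft_force: [0.5, 0.9, -0.7]
opening: 0.502
```

```bash
python3 - <<'E'
from h import *
goal([.5697,.131,.209],-3.05)
d=cams.get_image("wrist");cv2.imwrite("pics/w13.png",d["color"][:,:,::-1])
crop(d,270,0,110,130,4.5,"pics/w13c.png")
d=cams.get_image("side");crop(d,250,130,150,200,3,"pics/s13.png")
E
```

```text
pos [0.5671 0.087  0.329 ] x [-0.  0. -1.] y [0.054 0.999 0.   ] z [ 0.999 -0.054 -0.   ]
shift cm [12.    4.41  0.03] roll -0.02 or -0.02 j [0.088 0.423 1.537 0.    1.182 0.142] t 17.05 F [ 0.46  0.91 -0.7 ] op 0.5017321480583997
```

View pics/w13.png

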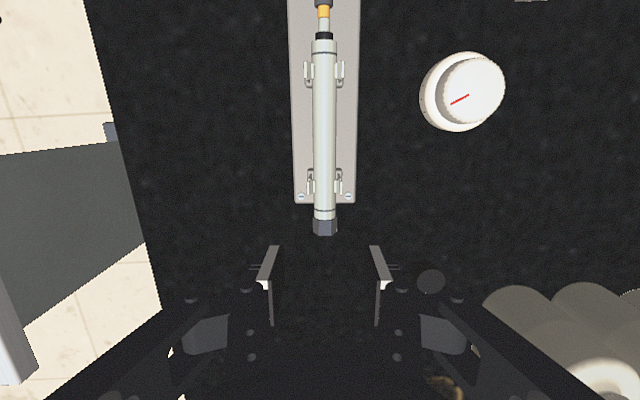

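View pics/w13c.png

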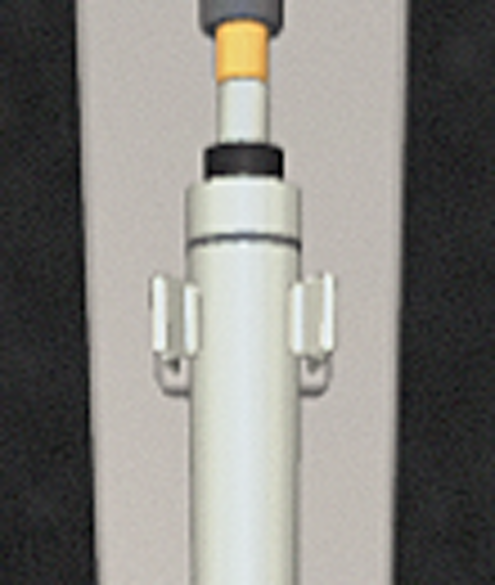

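View pics/s13.png

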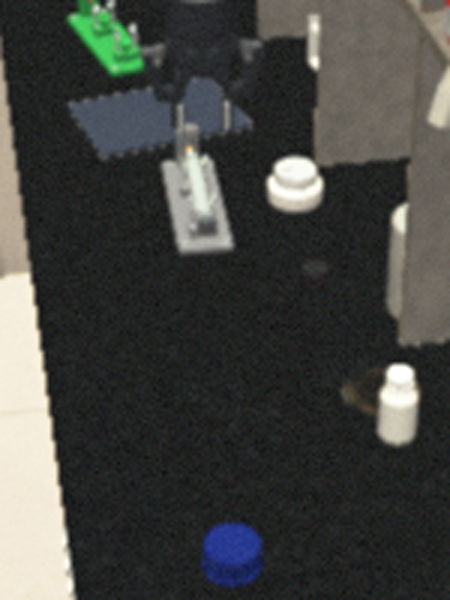

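```bash
python3 -c "
from plant import workorder
print(workorder.hand_in())"
```

```text
the job is handed in; nothing more can be done
None
```

I put the logger in both cradle clips with its stud pressing the spring contact, let go, moved the gripper clear and handed the job in at about 17 s. The hand-in reports no verdict.

- **Picking up and seating:** I gripped the logger across the middle and pressed it down level about 17 mm short of the seat point. The most I read while pressing was about 9 N, then the clips pulled it home.
- **Sliding:** Clip friction was about 4 N. Contact came after about 14 mm, as the camera had predicted. I stopped at an estimated 5.3 N on the plunger, about 0.95 mm in.
- **Last checks:**
  - The wrist picture shows the logger in both clips, lined up with the cradle, with no gap between stud and plunger.
  - The timer, vial, cap and stopper look unmoved; I judged this by eye and did not measure it.
- **Disagreement:** After release the picture showed the plunger only about 0.5 mm in. The logger probably slipped back a little, until friction balanced the spring. That suggests about 3.5 to 4 N, below the intended 1 mm press but above the 1 N needed. I left it there.

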